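Close a storage case with four snap clips

ROBOT

A 6-joint arm with a two-finger parallel gripper is mounted at the origin on a cart in front of the work surface, level with it; the furniture and walls round the work are solid. World frame = base frame: x ahead of the robot, y to its left, z up, the work surface at z = 0. Lengths are in m, angles in degrees, forces in N, time in s.
With the tool pointing down it reaches from about 0.25 to 0.725 m from the base axis. Payload 9.7 kg.
Tool frame: the origin (TCP) lies midway between the tips of the shut fingers; the grasp point (between the pads) lies bot.hold_point_z behind it (bot.hold_point_z is the distance from the TCP to the grasp point, in m); z points along the fingers, y is the line along which they close (so a half turn about z gives the same grasp; the last joint's range is limited). The gripper opens to 85 mm and grips with 20 to 120 N. Pads are 22 mm wide; open, the fingers measure 114 mm over their backs; the gripper's body (76 mm by 85 mm) begins 54 mm behind the grasp point. The pads swing forward as they close: fully open they stand 13 mm farther back than shut.
Start: joints at [65.374, 4.979, 10.078, 95.1, 0, 90], TCP at [0.229, 0.5, 0.231] pointing down, gripper open.
Joint ranges: [-179.16, 179.16], [-48.56, 103.87], [-65.8, 70.77], [-126.05, 130.52], [-82.76, 87.17], [-180, 180]. Speed limits (degrees/s): [127.2, 127.2, 147.25, 180, 180, 180].

INTERFACE

Orientations are given as [roll, pitch, yaw] about the fixed x, y, z axes, in that order (R = Rz(yaw) Ry(pitch) Rx(roll)).
In Python, from workcell import bot, camera, camera_model, ticket gives the robot as it stands.
- The arm moves only by the tool send_rows, never from a script. Its argument "targets" is text: rows parted by semicolons, each of 5 numbers parted by spaces: the shift along the tool's x, y, z in mm, then the turn about the tool's z in degrees, then the closure in counts, from 0 (fully open) to 255 (shut). A call has 1 to 20 rows; each row is the pose to reach, as a shift and turn from the pose commanded when the call began, along the tool's axes at that moment; what a row does not reach only later rows make up. A row lasts 1/8 s, in which the tool goes at most 62.5 mm and 10.7 degrees, less where a joint would pass 70% of its speed; a pose out of reach is approached as far as the arm can. A call with a gripper value outside its range is refused whole. The fingers move at their own pace and stop on an object; "newtons" is the grip in N (left out, the last holds). Time passes only in rows, so rows that repeat a pose let the fingers close. It gives the time, the measured TCP pose, the force, the opening and the grip force at its end, in the units of the state.
- bot.get_obs(): the state, without advancing time (a new reading comes with each control period).
- camera(name): name is "scene" or "top"; returns the picture (480x640x3 uint8, blue, green, red); there is no depth.
- camera_model(name): a dict with "K" (3x3 intrinsics, pixels), "dist_coeffs" ([k1, k2, p1, p2, k3] as OpenCV has them; the pictures are not rectified), "pose" (4x4, takes a point from camera to world coordinates). Camera axes: x right, y down, z forward; pixel columns grow to the right and rows downward; lengths in m; the calibration is good to about 2 mm. A picture is of the moment at which its call begins. camera_model takes no time and is no camera call.
- ticket.job_done(): hands the job in; it is judged then, once.
The state is a dict: "time": time; "q": joint angles; "qd": joint speeds; "joint_efforts": joint torques, N m; "ee_pos": TCP position; "tcp_rot": TCP orientation; "wrist_force": force on the tool from outside, world axes, zero at the start; "torque": the same for the moment, N m; "opening": finger opening in m; "grasp_force": force on a finger pad.
Only numpy, scipy, OpenCV 4.12 (cv2) and the standard library are available. Lean on these libraries where they do the work, as an engineer would, in place of code of your own. Each camera call takes 0.05 s, during which the arm holds its last target. There are 200 camera calls.

TASK

Put the loose blue lid on the grey storage case, then swing the four orange clips over its rim and press each down gently until it snaps fully home, working from corner to opposite corner so that the gasket seats evenly: the second clip must be the one diagonally across from the first. Press only as hard as the snap needs, about 8 N and never above 18 N, and leave the other things on the bench alone.

Things in the scene. Friction and masses are not known exactly. Their poses are not given: they have to be found in the camera images.
- case: Open grey storage case fixed to the bench, 120 (x) x 156 (y) x 46 mm high, walls 6 mm; parts inside stay below the lid. Origin: centre of its underside; x points from its front (robot's) long side to its rear one, y to its left, z up. A 3 mm rubber gasket on the rim carries the lid's plate, 49 mm above the bench. Four orange clips are hinged on brackets outside the two long sides; open, they reach 130 mm above the bench.
- lid: Loose blue lid, 0.2 to 0.33 kg: plate 120 (x) x 156 (y) x 6 mm with 3 mm beads along its long edges; below it a plug 103 x 139 mm, 12 mm deep, that drops inside the case's walls (2.5 mm play each side). Origin: centre of the plug's underside, 12 mm below the plate's underside. Its axes match the case's when on; the same turned half round.
- lid_handle (a point): Centre of the lid's black bar handle, 60 (lid's x) x 18 (lid's y) x 26 mm high, standing on the plate: 13 mm above the plate's top, 19 mm above the plate's underside, 31 mm above the plug's underside. Axes as the lid. With the lid loosely on, it is 68 mm above the bench.
- clip_front_left (a joint): Angle (rad) of the orange clip at the front left corner: 0 home, flat over the lid; 1.57 upright; up to 1.95 leaning out. It stays where left. Bar 26 mm wide, 5 mm thick (pivot at mid-thickness), tip 54 mm and ribbed thumb rest 46 mm from the pivot; a soft sprung pin under it bears on the lid. Below 0.15 rad a cam resists, about 8 N down on the thumb rest; at 0.02 to 0.04 rad it snaps home on a hard stop.
- front_left_rim (a point): Top of the case's rim at the front left clip: -57 mm in x, 46 mm in y, 46 mm up in the case's frame; axes as the case. The clip's pivot (axis along y) lies 19 mm farther out in x and 20 mm higher, but the brackets were set by hand, up to 5 mm high or low: where a clip is home must be felt. Closed clips point to the case's middle line.
- clip_front_right (a joint): Angle (rad) of the orange clip at the front right corner: 0 home, flat over the lid; 1.57 upright; up to 1.95 leaning out. It stays where left. Bar 26 mm wide, 5 mm thick (pivot at mid-thickness), tip 54 mm and ribbed thumb rest 46 mm from the pivot; a soft sprung pin under it bears on the lid. Below 0.15 rad a cam resists, about 8 N down on the thumb rest; at 0.02 to 0.04 rad it snaps home on a hard stop.
- front_right_rim (a point): Top of the case's rim at the front right clip: -57 mm in x, -46 mm in y, 46 mm up in the case's frame; axes as the case. The clip's pivot (axis along y) lies 19 mm farther out in x and 20 mm higher, but the brackets were set by hand, up to 5 mm high or low: where a clip is home must be felt. Closed clips point to the case's middle line.
- clip_rear_left (a joint): Angle (rad) of the orange clip at the rear left corner: 0 home, flat over the lid; 1.57 upright; up to 1.95 leaning out. It stays where left. Bar 26 mm wide, 5 mm thick (pivot at mid-thickness), tip 54 mm and ribbed thumb rest 46 mm from the pivot; a soft sprung pin under it bears on the lid. Below 0.15 rad a cam resists, about 8 N down on the thumb rest; at 0.02 to 0.04 rad it snaps home on a hard stop.
- rear_left_rim (a point): Top of the case's rim at the rear left clip: 57 mm in x, 46 mm in y, 46 mm up in the case's frame; axes as the case. The clip's pivot (axis along y) lies 19 mm farther out in x and 20 mm higher, but the brackets were set by hand, up to 5 mm high or low: where a clip is home must be felt. Closed clips point to the case's middle line.
- clip_rear_right (a joint): Angle (rad) of the orange clip at the rear right corner: 0 home, flat over the lid; 1.57 upright; up to 1.95 leaning out. It stays where left. Bar 26 mm wide, 5 mm thick (pivot at mid-thickness), tip 54 mm and ribbed thumb rest 46 mm from the pivot; a soft sprung pin under it bears on the lid. Below 0.15 rad a cam resists, about 8 N down on the thumb rest; at 0.02 to 0.04 rad it snaps home on a hard stop.
- rear_right_rim (a point): Top of the case's rim at the rear right clip: 57 mm in x, -46 mm in y, 46 mm up in the case's frame; axes as the case. The clip's pivot (axis along y) lies 19 mm farther out in x and 20 mm higher, but the brackets were set by hand, up to 5 mm high or low: where a clip is home must be felt. Closed clips point to the case's middle line.
- caliper: Bystander, leave alone: digital caliper lying on the bench left of the socket case. Origin at the centre of its underside.
- insert_box: Bystander, leave alone: small orange carton 30x50x22 mm behind the case. Origin at the centre of its underside.
- hex_key: Bystander, leave alone: hex key, 115 mm, on the bench in front of the case. Origin at the centre of its underside.
- marker_black: Bystander, leave alone: red and white marker pen near the bench's front edge. Origin at the centre of its underside.
- blue_dye: Bystander, leave alone: small blue bottle with a black nozzle, 103 mm tall, behind the socket case. Origin at the centre of its underside.

How it is judged (in metres and radians):
On the way, in this order (a step that is already met when the one before it is completed fails the run):
1. the lid lies in place on the case's gasket, all four clips still open (horizontal distance between lid_handle and case below 0.006 m and angle between the y axis of lid_handle and the y axis of case, either way round below 0.08 rad and height (world z) of lid_handle below 0.0725 m and value of joint each of clip_front_left, clip_front_right, clip_rear_left, clip_rear_right above 0.3 rad), for 0.2 s.
2. two clips at opposite corners are snapped home, the other two still open (((value of joint each of clip_front_left, clip_rear_right below 0.06 rad and value of joint each of clip_front_right, clip_rear_left above 0.06 rad) or (value of joint each of clip_front_right, clip_rear_left below 0.06 rad and value of joint each of clip_front_left, clip_rear_right above 0.06 rad))), for 0.1 s.
At the end, for the whole second after the job is handed in: All four clips are snapped home (joint below 0.06 rad), the lid lies on the case, centred within 6 mm and turned less than 0.08 rad, level within 0.025 rad, down on the gasket (its origin 35.5 to 38.5 mm above the case's underside), at rest (value of joint each of clip_front_left, clip_front_right, clip_rear_left, clip_rear_right below 0.06 rad and horizontal distance between lid_handle and case below 0.006 m and angle between the y axis of lid_handle and the y axis of case, either way round below 0.08 rad and z of lid in the frame of case between 0.0355 and 0.0385 m and angle between the z axis of lid and the z axis of case, either way round below 0.025 rad and linear speed of lid below 0.02 m/s); the robot touches nothing.
It fails at once if two neighbouring clips are snapped home while the other two are still open (not opposite corners first) ((value of joint each of clip_front_left, clip_front_right below 0.06 rad and value of joint each of clip_rear_left, clip_rear_right above 0.06 rad) or (value of joint each of clip_rear_left, clip_rear_right below 0.06 rad and value of joint each of clip_front_left, clip_front_right above 0.06 rad) or (value of joint each of clip_front_left, clip_rear_left below 0.06 rad and value of joint each of clip_front_right, clip_rear_right above 0.06 rad) or (value of joint each of clip_front_right, clip_rear_right below 0.06 rad and value of joint each of clip_front_left, clip_rear_left above 0.06 rad)).
It fails at once if the robot presses on the case or a clip with more than 18 N (contact force between the arm and case above 18 N).
It fails at once if the fingers press on the case or a clip with more than 18 N (contact force between the fingers and case above 18 N).
It fails at once if a bystander is pushed more than 25 mm (distance of any of caliper, insert_box, hex_key, marker_black, blue_dye from where it was at the start of the episode above 0.025 m).
It also fails if it takes over 72 s, if anything falls off the work surface, if the arm or the gripper's body presses on something with over 40 N, if the wrist force passes 120 N, or if a joint passes its speed limit or range.

## Working session

There is one attempt and no reset: what is moved stays moved. The work goes in short steps, Python scripts to look and compute and a tool call to move; the robot and the scene stay as the last step left them, time stands still between calls to the robot, and variables do not carry over. Pictures are saved under pics/ and viewed, at most 10 in all, crops included, and the job is handed in when it is done.

Besides the shell and the picture viewer there is one more tool, called after "Emit:" in YAML: its name, and indented under it one key for each argument. send_rows: Moves the arm, as the interface text tells. Its arguments: {"type":"object","properties":{"targets":{"type":"string"},"newtons":{"type":"number"}},"required":["targets"]}

```bash
mkdir -p pics; python3 - <<'E'
from workcell import bot,camera,camera_model
import cv2
for n in("scene","top"):
    cv2.imwrite(f"pics/{n}0.png",camera(n)); m=camera_model(n); print(n,m["K"],m["dist_coeffs"],m["pose"])
o=bot.get_obs();print(o,bot.hold_point_z)
E
```

```text
scene [[434.45220108   0.         323.99039903]
 [  0.         434.45220108 241.09462702]
 [  0.           0.           1.        ]] [-0.01488873  0.          0.          0.          0.        ] [[ 0.47801217 -0.53571908  0.69606712 -0.10300905]
 [-0.87814192 -0.27409448  0.39209564 -0.33597636]
 [-0.01926496 -0.7986722  -0.60145788  0.64816347]
 [ 0.          0.          0.          1.        ]]
top [[545.6888265    0.         312.773619  ]
 [  0.         545.6888265  240.42696524]
 [  0.           0.           1.        ]] [-0.09947569  0.          0.          0.          0.        ] [[ 0.01677576 -0.99761486  0.06695642  0.47904345]
 [-0.99984316 -0.01635758  0.0067889   0.03273883]
 [-0.00567746 -0.06705981 -0.9977328   1.54919434]
 [ 0.          0.          0.          1.        ]]
{'time': 0.1, 'q': array([6.53740959e+01, 5.00959628e+00, 1.00402202e+01, 9.50987770e+01,
       6.56830932e-04, 8.99989832e+01]), 'qd': array([-0.0324597 , -0.05606803,  0.17232611,  0.02510247, -0.13955873,
       -0.00405743]), 'joint_efforts': array([ 2.07478450e-03, -5.21559799e+01,  4.65655446e+01,  1.59475312e-02,
        9.93476192e-05,  1.53847179e-05]), 'ee_pos': array([0.22909819, 0.49980457, 0.23064913]), 'tcp_rot': array([-1.79931847e+02, -6.58039891e-04,  1.55375112e+02]), 'wrist_force': array([ 0.41322888,  0.20369787, -0.45171625]), 'torque': array([-0.02308976, -0.05190765, -0.0166701 ]), 'grasp_force': 0.0, 'opening': 0.08516736734496567} 0.0187
```

View pics/top0.png

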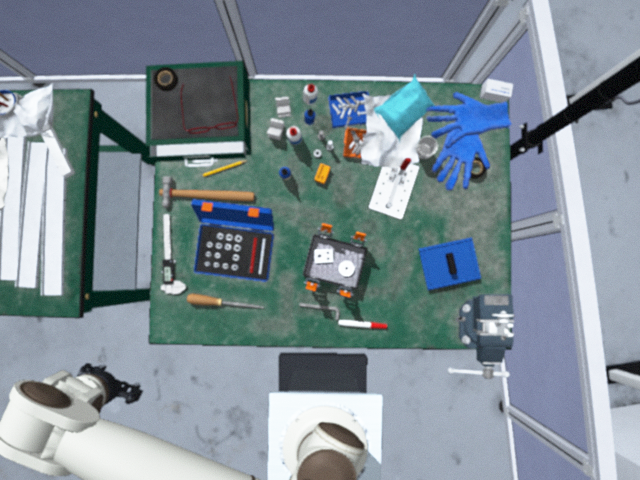

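View pics/scene0.png

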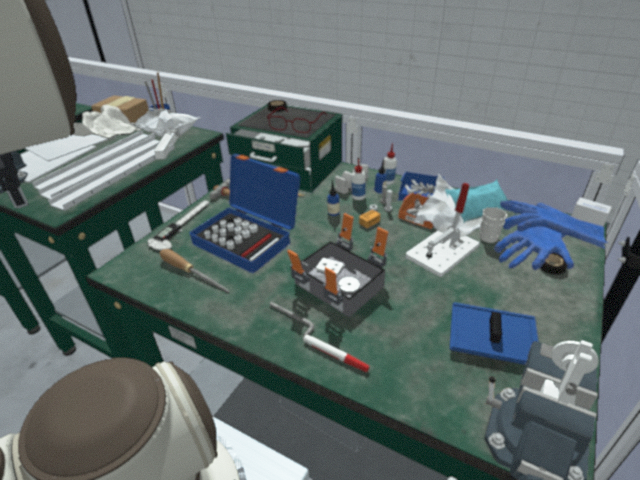

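The top picture shows the case at about (336,263) and the lid at about (450,264) with its handle at (451,265). Next I'll enlarge both.

```bash
python3 - <<'E'
import cv2
a=cv2.imread("pics/top0.png")[218:306,292:492]
cv2.imwrite("pics/c1.png",cv2.resize(a,None,fx=4,fy=4,interpolation=cv2.INTER_CUBIC))
a=cv2.imread("pics/scene0.png")[205:365,280:540]
cv2.imwrite("pics/c2.png",cv2.resize(a,None,fx=3,fy=3,interpolation=cv2.INTER_CUBIC))
E
```

```text
(no output)
```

View pics/c1.png

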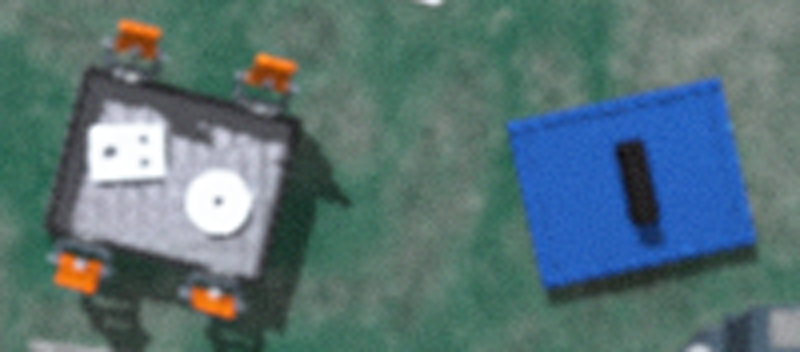

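View pics/c2.png

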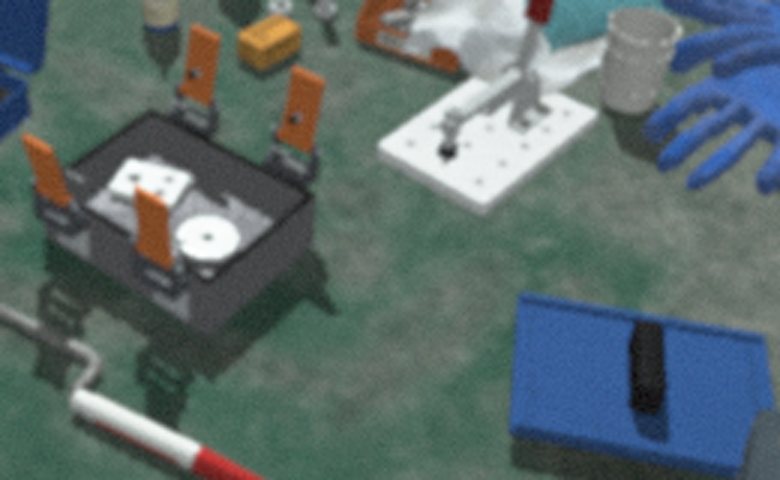

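```bash
cat >h.py <<'E'
import numpy as np,cv2
from scipy.optimize import least_squares
from workcell import bot,camera,camera_model
def proj(n,P):
    m=camera_model(n);T=np.linalg.inv(m["pose"])
    return cv2.projectPoints(np.float64(P),cv2.Rodrigues(T[:3,:3])[0],T[:3,3],m["K"],np.float64(m["dist_coeffs"]))[0][:,0]
def fit(obs,x0):
    # obs: list of (cam, localpts Nx3, pix Nx2); solves x,y,yaw
    def r(p,w=1):
        c,s=np.cos(p[2]),np.sin(p[2]);R=np.array([[c,-s,0],[s,c,0],[0,0,1]])
        return np.concatenate([(proj(n,np.float64(L)@R.T+[p[0],p[1],0])-U).ravel() for n,L,U in obs])
    s=least_squares(r,x0,loss="soft_l1");return s.x,r(s.x).reshape(-1,2)
def c1(U): return (np.float64(U)-1.5)/4+[292,218]
def c2(U): return (np.float64(U)-1)/3+[280,205]
def rect(z,a=.06,b=.078): return np.array([[a,b,z],[a,-b,z],[-a,-b,z],[-a,b,z]])
E
python3 - <<'E'
from h import *
np.set_printoptions(precision=4,suppress=True)
R=rect(.0475);C=[("top",R,c1([(87,68),(299,118),(258,280),(48,235)])),("scene",R[:3],c2([(155,112),(314,196),(210,280)]))]
L=rect(.020);D=[("top",L,c1([(508,122),(720,80),(755,243),(549,290)])),("scene",L[[0,1,3]],c2([(520,295),(764,335),(512,432)]))]
H=np.array([[.03,0,.044],[-.03,0,.044]])
for nm,o in(("case",C),("lid",D)):
    for oo in (o,o[:1],o[1:]):
        p,r=fit(oo,[.45,0 if nm=="case" else -.33,-.2]);print(nm,p[:2],np.degrees(p[2]));
        if oo is o: print(r)
E
```

```text
case [ 0.5226 -0.0182] -13.026059424309388
[[-0.9621 -1.0059]
 [ 0.9403  0.11  ]
 [ 0.8753  1.9804]
 [-1.7695 -0.5019]
 [-1.6628 -1.0685]
 [ 1.2458 -0.3604]
 [ 0.0959  2.4518]]
case [ 0.5226 -0.0189] -12.191388811040841
case [ 0.5249 -0.0179] -14.111158356587673
lid [ 0.5219 -0.3445] 13.401928368977016
[[-0.1067  0.9288]
 [ 0.1264 -0.4918]
 [ 1.1221  0.2144]
 [-0.744   0.6702]
 [-0.4163 -0.7494]
 [ 0.8958 -0.2603]
 [-0.0741 -0.2697]]
lid [ 0.5229 -0.3441] 12.820276001726455
lid [ 0.521  -0.3445] 13.64352512837721
```

Emit:
send_rows:
  targets: "-618 -646 0 142 0;-618 -646 0 142 0;-618 -646 0 142 0;-618 -646 0 142 0;-618 -646 0 142 0;-618 -646 0 142 0;-618 -646 0 142 0;-618 -646 0 142 0;-618 -646 0 142 0;-618 -646 0 142 0;-618 -646 0 142 0;-618 -646 0 142 0;-618 -646 0 142 0;-618 -646 0 142 0;-618 -646 0 142 0;-618 -646 60 142 0;-618 -646 110 142 0;-618 -646 110 142 0"
  newtons: 40

```text
time: 2.35
ee_pos: [0.5196, -0.3434, 0.1168]
tcp_rot: [-179.6, 0.3, 13.4]
wrist_force: [0.1, 0.7, 0.3]
opening: 0.0851
grasp_force: 0.0
```

```bash
cat >>h.py <<'E'
def show(n,segs,box,f,fn):
    x0,y0,x1,y1=box;im=camera(n)[y0:y1,x0:x1];im=cv2.resize(im,None,fx=f,fy=f,interpolation=cv2.INTER_CUBIC)
    for P in segs:
        U=(proj(n,P)-[x0,y0]+.5)*f;cv2.polylines(im,[np.int32(U*8)],True,(0,255,255),1,cv2.LINE_AA,3)
    cv2.imwrite(fn,im);return im
def place(P,p):
    c,s=np.cos(p[2]),np.sin(p[2]);return np.float64(P)@np.array([[c,-s,0],[s,c,0],[0,0,1]]).T+[p[0],p[1],0]
def go(x,y,z,yaw):
    o=bot.get_obs();a=np.radians(o["tcp_rot"][2]);d=np.array([x,y,z])-o["ee_pos"]
    print("tcp",np.round(o["ee_pos"],4),np.round(o["tcp_rot"],2),"shift",np.round(1e3*np.array([np.cos(a)*d[0]+np.sin(a)*d[1],np.sin(a)*d[0]-np.cos(a)*d[1],-d[2]]),1),"turn",round(((o["tcp_rot"][2]-yaw+180)%360)-180,1))
E
python3 - <<'E'
from h import *
pc=[.5226,-.0182,np.radians(-13.0)];pl=[.522,-.3443,np.radians(13.2)]
a=show("top",[place(rect(.046),pc),place(rect(.046,.054,.072),pc)],(292,218,376,306),6,"pics/a.png")
b=show("scene",[place(rect(.046),pc),place(rect(0),pc)],(283,205,399,325),4.4,"pics/b.png")
h=max(a.shape[0],b.shape[0]);pad=lambda i:np.vstack([i,np.zeros((h-i.shape[0],i.shape[1],3),np.uint8)])
c=np.hstack([pad(a),pad(b)]);s=799/c.shape[1];cv2.imwrite("pics/ab.png",cv2.resize(c,None,fx=s,fy=s,interpolation=cv2.INTER_AREA));print(c.shape,s)
show("top",[place(rect(.018),pl),place([[.03,.009,.044],[.03,-.009,.044],[-.03,-.009,.044],[-.03,.009,.044]],pl)],(405,225,495,303),6.5,"pics/l.png")
go(.522,-.3443,.021,13.2);o=bot.get_obs();print(o["q"],o["time"],o["wrist_force"])
E
```

```text
(528, 1014, 3) 0.7879684418145957
tcp [ 0.5226 -0.3453  0.124 ] [ 1.7987e+02 -1.2000e-01  1.3380e+01] shift [ -0.4  -1.1 103. ] turn 0.2
[-3.34483821e+01  1.45021204e+01  9.04743600e+00  8.43717066e+01
 -3.08634387e-04  1.33169682e+02] 2.5 [-0.14938641 -0.2122929   0.48914445]
```

View pics/ab.png

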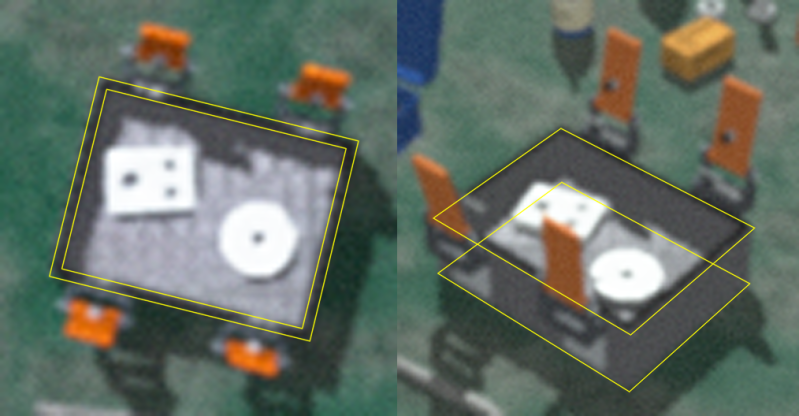

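The overlay fits the case well: the rear rim runs from (99,78) to (357,140) in the left half, parallel to the drawn outline.

View pics/l.png

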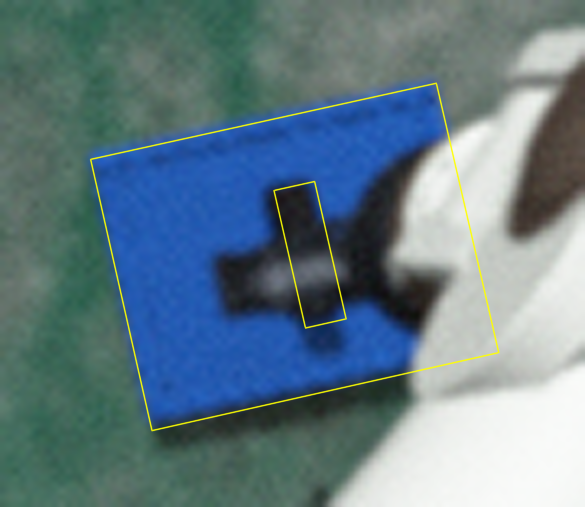

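Emit:
send_rows:
  targets: "1 -1 50 0 0;1 -1 85 0 0;1 -1 98 0 0;1 -1 103 0 0;1 -1 103 0 0;1 -1 103 0 255;1 -1 103 0 255;1 -1 103 0 255;1 -1 103 0 255;1 -1 103 0 255;1 -1 103 0 255"
  newtons: 50

```text
time: 3.88
ee_pos: [0.5227, -0.3437, 0.0186]
tcp_rot: [180.0, -0.0, 13.4]
wrist_force: [-0.9, 0.1, 4.5]
opening: 0.0173
grasp_force: 50.7
```

```bash
python3 - <<'E'
from h import *
o=bot.get_obs();print(o["wrist_force"],o["torque"],o["opening"],o["grasp_force"],o["tcp_rot"])
go(.5226,-.0182,.2,-13.2)
E
```

```text
[-0.93943998  0.14382994  4.45869498] [ 0.10933303 -0.03906784 -0.03872987] 0.017332858163675764 50.669957399368286 [ 1.79977512e+02 -2.28782073e-02  1.33736975e+01]
tcp [ 0.5227 -0.3437  0.0186] [ 1.7998e+02 -2.0000e-02  1.3370e+01] shift [  75.2 -316.7 -181.4] turn 26.6
```

Emit:
send_rows:
  targets: "0 0 -20 0 255;0 0 -60 0 255;0 0 -110 0 255;0 0 -160 0 255;0 0 -180 0 255;12 -50 -180 6 255;24 -100 -180 12 255;36 -150 -180 18 255;48 -200 -180 24 255;60 -250 -180 27 255;70 -295 -180 27 255;75 -315 -180 27 255;75 -317 -180 27 255;75 -317 -180 27 255;75 -317 -180 27 255"

```text
time: 5.75
ee_pos: [0.5136, -0.0719, 0.1981]
tcp_rot: [-177.7, 0.1, -9.2]
wrist_force: [0.7, -0.4, -2.4]
opening: 0.0172
grasp_force: 50.3
```

```bash
python3 - <<'E'
from h import *
o=bot.get_obs();print(o["time"],o["wrist_force"],o["torque"],o["opening"],o["grasp_force"],o["tcp_rot"],o["ee_pos"],o["q"])
p=[*o["ee_pos"][:2],np.radians(-13.2)];z=o["ee_pos"][2]-.0186
a=show("top",[place(rect(z+.018),p)],(285,210,385,310),5,"pics/a.png")
b=show("scene",[place(rect(z+.018),p),place(rect(z+.012),p),place(rect(z,.0515,.0695),p)],(270,110,420,260),3.33,"pics/b.png")
c=np.hstack([a,b]);s=799/c.shape[1];cv2.imwrite("pics/ab2.png",cv2.resize(c,None,fx=s,fy=s,interpolation=cv2.INTER_AREA))
E
```

```text
5.75 [ 0.71017216 -0.40055099 -2.43406579] [-0.09791793 -0.02409408  0.02147788] 0.017154301210684425 50.27731776237488 [-1.77690995e+02  1.03476978e-01 -9.17962520e+00] [ 0.51361427 -0.07185441  0.1981343 ] [ -9.23256214   0.18590466   1.40220982  91.32191658   2.30890792
 179.94702014]
```

View pics/ab2.png

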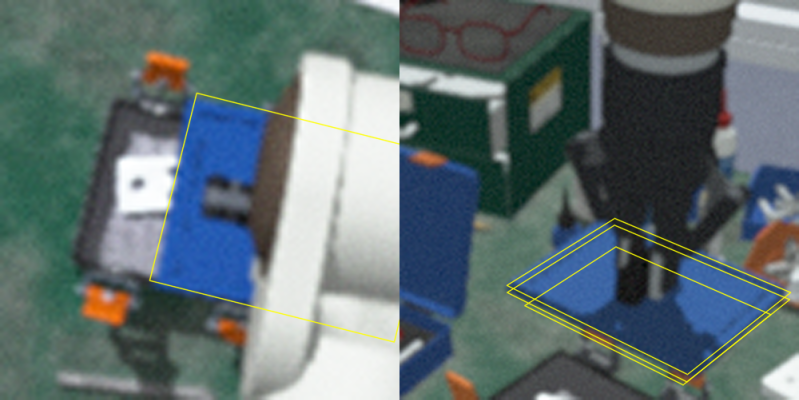

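The gripped lid hangs level, matching the drawn outline. The move stopped short at about (0.514, -0.072), because joint 6 reached its 180° limit. The lid may go on half-turned, so I'll unwind the wrist the other way.

Emit:
send_rows:
  targets: "0 0 0 -10 255;0 0 0 -20 255;0 0 0 -30 255;0 0 0 -40 255;0 0 0 -50 255;0 0 0 -60 255;0 0 0 -70 255;0 0 0 -80 255;0 0 0 -90 255;0 0 0 -100 255;0 0 0 -110 255;0 0 0 -120 255;0 0 0 -130 255;0 0 0 -140 255;0 0 0 -150 255;0 0 0 -160 255;0 0 0 -170 255;0 0 0 -175 255;0 0 0 -175 255"

```text
time: 8.22
ee_pos: [0.5135, -0.0714, 0.1982]
tcp_rot: [177.7, -0.3, 165.8]
wrist_force: [0.1, -0.8, -1.8]
opening: 0.0171
grasp_force: 50.3
```

```bash
python3 - <<'E'
from h import *
go(.5226,-.0182,.2,166.8);o=bot.get_obs();print(o["time"],o["q"])
E
```

```text
tcp [ 0.5135 -0.0714  0.1982] [177.7   -0.3  165.83] shift [ 4.2 53.8 -1.8] turn -1.0
8.225 [-9.18535063  0.16246529  1.38924608 91.32598769  2.31719681  4.98479007]
```

```bash
cat >>h.py <<'E'
from scipy.spatial.transform import Rotation as Ro
def go(x,y,z,yaw):
    o=bot.get_obs();R=Ro.from_euler("xyz",o["tcp_rot"],degrees=True).as_matrix();d=np.array([x,y,z])-o["ee_pos"]
    print("tcp",np.round(o["ee_pos"],4),np.round(o["tcp_rot"],2),"shift",np.round(1e3*R.T@d,1),"turn",round(((o["tcp_rot"][2]-yaw+180)%360)-180,1),"F",np.round(o["wrist_force"],1),o["time"])
E
python3 -c "
from h import *
go(.5228,-.0187,.2,166.8);go(.5228,-.0187,.075,166.8)"
```

```text
tcp [ 0.5135 -0.0714  0.1982] [177.7   -0.3  165.83] shift [ 3.9 53.4  0.4] turn -1.0 F [ 0.1 -0.8 -1.8] 8.225
tcp [ 0.5135 -0.0714  0.1982] [177.7   -0.3  165.83] shift [  3.3  48.3 125.3] turn -1.0 F [ 0.1 -0.8 -1.8] 8.225
```

Emit:
send_rows:
  targets: "2 25 0 -1 255;4 53 0 -1 255;4 53 0 -1 255;4 52 40 -1 255;4 50 80 -1 255;3 49 110 -1 255;3 48 125 -1 255;3 48 125 -1 255;3 48 125 -1 255"

```text
time: 9.35
ee_pos: [0.5236, -0.0191, 0.0768]
tcp_rot: [177.7, -0.1, 166.9]
wrist_force: [0.1, 0.3, -1.6]
opening: 0.0172
grasp_force: 50.2
```

```bash
python3 - <<'E'
from h import *
go(.5228,-.0187,.056,166.8);o=bot.get_obs();print(o["q"])
pc=[.5226,-.0182,np.radians(-13.2)];p=[*o["ee_pos"][:2],np.radians(o["tcp_rot"][2]-180)];z=o["ee_pos"][2]-.0186
b=show("scene",[place(rect(.046),pc)],(280,185,410,315),4.6,"pics/s3.png")
E
```

```text
tcp [ 0.5236 -0.0191  0.0768] [ 1.7767e+02 -1.5000e-01  1.6687e+02] shift [ 0.9 -0.7 20.8] turn 0.1 F [ 0.1  0.3 -1.6] 9.35
[ -3.34528153   0.98794638 -11.19640066  77.56331617   2.3184137
   9.79394349]
```

View pics/s3.png

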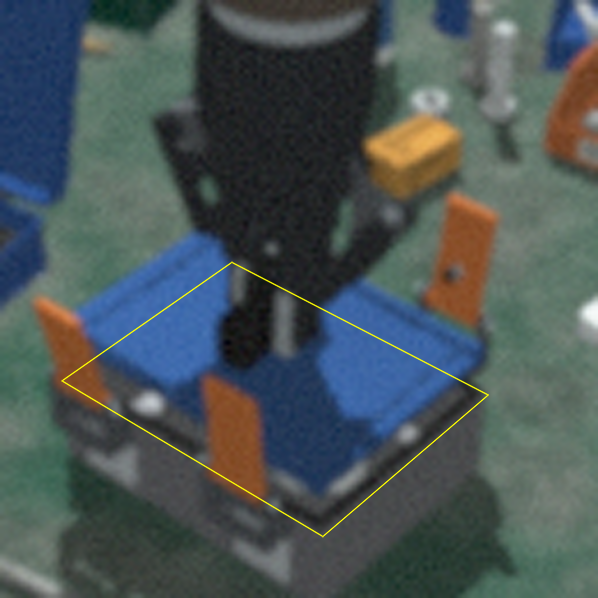

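The lid hovers squarely over the rim: the lid's near corner is at (320,490), above the case's at (322,535). Now I'll lower it.

Emit:
send_rows:
  targets: "1 -1 4 0 255;1 -1 8 0 255;1 -1 10 0 255;1 -1 12 0 255;1 -1 12 0 255"

```text
time: 10.02
ee_pos: [0.5222, -0.0192, 0.0634]
tcp_rot: [177.7, -0.2, 166.9]
wrist_force: [2.0, -1.3, -2.3]
opening: 0.0168
grasp_force: 50.2
```

```bash
python3 -c "
from h import *
go(.5228,-.0187,.056,166.8);print(bot.get_obs()['torque'])"
```

```text
tcp [ 0.5222 -0.0192  0.0634] [177.69  -0.2  166.9 ] shift [-0.5  0.3  7.4] turn 0.1 F [ 2.  -1.3 -2.3] 10.025
[-0.25185535 -0.70351833  0.0638695 ]
```

Emit:
send_rows:
  targets: "0 0 2 0 255;0 0 3 0 255;0 0 4 0 255;0 0 4 0 255"

```text
time: 10.52
ee_pos: [0.523, -0.0192, 0.0599]
tcp_rot: [177.7, -0.1, 166.9]
wrist_force: [5.6, -1.4, 0.2]
opening: 0.0172
grasp_force: 50.7
```

```bash
python3 -c "
from h import *
go(.5228,-.0187,.056,166.8);print(bot.get_obs()['torque'])"
```

```text
tcp [ 0.523  -0.0192  0.0599] [ 1.7769e+02 -9.0000e-02  1.6690e+02] shift [0.3 0.3 3.9] turn 0.1 F [ 5.6 -1.4  0.2] 10.525
[-0.47890707 -1.33303556  0.04200227]
```

Emit:
send_rows:
  targets: "-1.5 0 0 0 255;-1.5 0 1 0 255;-1.5 0 2 0 255;-1.5 0 2 0 255"

```text
time: 11.02
ee_pos: [0.5232, -0.0191, 0.058]
tcp_rot: [177.7, -0.2, 166.9]
wrist_force: [-1.4, 1.7, 6.0]
opening: 0.0169
grasp_force: 51.7
```

```bash
python3 -c "
from h import *
go(.5228,-.0187,.056,166.8);print(bot.get_obs()['torque'])"
```

```text
tcp [ 0.5232 -0.0191  0.058 ] [177.69  -0.24 166.91] shift [0.5 0.2 2. ] turn 0.1 F [-1.4  1.7  6. ] 11.025
[-0.39057946  0.19697072 -0.01149301]
```

Emit:
send_rows:
  targets: "0 0 0 0 150;0 0 0 0 80;0 0 0 0 0;0 0 0 0 0;0 0 -20 0 0;0 0 -60 0 0;0 0 -100 0 0;0 0 -130 0 0;0 0 -130 0 0"

```text
time: 12.15
ee_pos: [0.5237, -0.0246, 0.1897]
tcp_rot: [177.6, -0.0, 166.9]
wrist_force: [0.4, 0.3, -0.7]
opening: 0.0857
grasp_force: 0.0
```

```bash
python3 - <<'E'
from h import *
go(.5232,-.0185,.22,166.8)
pc=[.5232,-.0187,np.radians(-13.1)]
b=show("scene",[place(rect(.055),pc),place(rect(.049),pc),place([[.03,.009,.081],[.03,-.009,.081],[-.03,-.009,.081],[-.03,.009,.081]],pc)],(280,185,410,315),4.6,"pics/s4.png")
E
```

```text
tcp [ 0.5237 -0.0246  0.1897] [ 1.7765e+02 -2.0000e-02  1.6689e+02] shift [  1.9   7.1 -30.1] turn 0.1 F [ 0.4  0.3 -0.7] 12.15
```

View pics/s4.png

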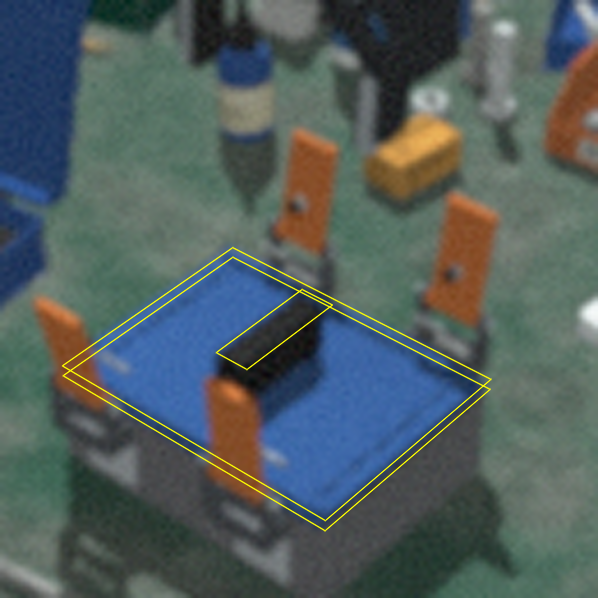

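The lid sits level on the case: its outline matches the drawn one, its handle is at about (270,330), and all four clips are still open. Now I'll work out the sweep for each clip.

```bash
cat >>h.py <<'E'
def sweep(sx,sy,pts,ref=None):
    # pts: (c inward from pivot mm, z mm); prints shifts from the present pose
    o=bot.get_obs();R=Ro.from_euler("xyz",o["tcp_rot"],degrees=True).as_matrix();a=np.radians(-13.1)
    for c,z in pts:
        X=sx*(.076-c/1e3);Y=sy*.046
        t=np.array([.5236+np.cos(a)*X-np.sin(a)*Y,-.0187+np.sin(a)*X+np.cos(a)*Y,z/1e3])
        print(c,z,np.round(1e3*R.T@(t-o["ee_pos"]),1))
PTS=[(-42,170),(-42,101),(30,101),(40,85)]
E
python3 -c "
from h import *
sweep(-1,1,PTS)"
```

```text
-42 170 [118.8  51.   20.3]
-42 101 [118.6  48.2  89.2]
30 101 [46.6 48.2 89. ]
40 85 [ 36.5  47.5 105. ]
```

Emit:
send_rows:
  targets: "50 20 0 0 255;100 42 0 0 255;119 51 10 0 255;119 51 20 0 255;119 50 50 0 255;119 48 80 0 255;119 48 89 0 255;119 48 89 0 255;107 48 89 0 255;95 48 89 0 255;83 48 89 0 255;71 48 89 0 255;59 48 89 0 255;47 48 89 0 255;47 48 89 0 255;42 48 97 0 255;37 48 105 0 255;37 48 105 0 255"

```text
time: 14.45
ee_pos: [0.4976, 0.0348, 0.0833]
tcp_rot: [177.7, -0.3, 166.9]
wrist_force: [0.4, -0.5, -0.0]
opening: -0.0002
grasp_force: 0.0
```

Emit:
send_rows:
  targets: "0 0 1 0 255;0 0 2 0 255;0 0 3 0 255;0 0 4 0 255;0 0 4 0 255"

```text
time: 15.08
ee_pos: [0.498, 0.035, 0.0803]
tcp_rot: [177.7, -0.3, 166.9]
wrist_force: [-0.3, -0.2, 0.2]
opening: -0.0002
grasp_force: 0.0
```

Emit:
send_rows:
  targets: "0 0 1 0 255;0 0 2 0 255;0 0 2 0 255"

```text
time: 15.45
ee_pos: [0.498, 0.0351, 0.0783]
tcp_rot: [177.7, -0.3, 166.9]
wrist_force: [-0.2, 0.7, -0.6]
opening: 0.0002
grasp_force: 0.0
```

Emit:
send_rows:
  targets: "0 0 1 0 255;0 0 1.5 0 255;0 0 1.5 0 255"

```text
time: 15.82
ee_pos: [0.498, 0.0352, 0.0769]
tcp_rot: [177.7, -0.3, 166.9]
wrist_force: [-0.1, 0.0, 0.4]
opening: -0.0
grasp_force: 0.2
```

Emit:
send_rows:
  targets: "0 0 1 0 255;0 0 1.5 0 255;0 0 1.5 0 255"

```text
time: 16.2
ee_pos: [0.498, 0.0353, 0.0753]
tcp_rot: [177.7, -0.3, 166.9]
wrist_force: [-0.2, 1.1, 0.4]
opening: -0.0001
grasp_force: 0.2
```

```bash
python3 - <<'E'
from h import *
im=camera("scene");hsv=cv2.cvtColor(im,cv2.COLOR_BGR2HSV);m=cv2.inRange(hsv,(5,150,90),(16,255,255));m[:185]=0;m[320:]=0;m[:,:280]=0;m[:,410:]=0
n,l,s,c=cv2.connectedComponentsWithStats(m)
for i in range(1,n):
    if s[i,4]>15: print(s[i],c[i])
a=np.radians(-13.1)
for X,Y,Z in[(-.076,.046,.066),(-.022,.046,.075),(-.076,.046,.12),(-.076,-.046,.12)]:
    print(proj("scene",place([[X,Y,Z]],[.5236,-.0187,a])))
E
```

```text
[399 196  11  23 120] [404.6        207.33333333]
[340 214  13  25 168] [346.74404762 226.00595238]
[373 228  14  27 208] [380.17788462 241.09615385]
[292 256  26  17 162] [303.80864198 264.52469136]
[326 268  11  25 195] [330.53333333 280.06666667]
[[298.27009082 270.05047114]]
[[315.92556665 254.0576095 ]]
[[296.76878802 249.31831224]]
[[332.01538666 269.01902447]]
```

The front-left clip has swung over: its orange patch now runs from column 292 to 318 and row 256 to 273. I'll press on.

Emit:
send_rows:
  targets: "0 0 0.5 0 255;0 0 1 0 255;0 0 1 0 255"

```text
time: 16.62
ee_pos: [0.4982, 0.0352, 0.0745]
tcp_rot: [177.7, -0.2, 166.9]
wrist_force: [-0.3, 0.1, 2.0]
opening: -0.0004
grasp_force: 0.9
```

Emit:
send_rows:
  targets: "0 0 0.5 0 255;0 0 1 0 255;0 0 1 0 255"

```text
time: 17.0
ee_pos: [0.4983, 0.0353, 0.0736]
tcp_rot: [177.7, -0.2, 166.9]
wrist_force: [1.2, -1.5, 3.8]
opening: -0.0001
grasp_force: 1.9
```

Emit:
send_rows:
  targets: "0 0 0.5 0 255;0 0 1 0 255;0 0 1 0 255"

```text
time: 17.38
ee_pos: [0.4984, 0.0353, 0.0729]
tcp_rot: [177.7, -0.2, 166.9]
wrist_force: [1.3, -1.4, 5.9]
opening: 0.0003
grasp_force: 3.0
```

Emit:
send_rows:
  targets: "0 0 0.5 0 255;0 0 1 0 255;0 0 1 0 255"

```text
time: 17.75
ee_pos: [0.4986, 0.0352, 0.0722]
tcp_rot: [177.7, -0.2, 166.9]
wrist_force: [0.4, -2.6, 8.1]
opening: 0.0003
grasp_force: 4.2
```

Emit:
send_rows:
  targets: "0 0 0.5 0 255;0 0 1 0 255;0 0 1 0 255"

```text
time: 18.12
ee_pos: [0.4976, 0.0355, 0.0697]
tcp_rot: [177.7, -0.3, 166.9]
wrist_force: [0.7, -0.0, -0.3]
opening: 0.0
grasp_force: 0.0
```

The force climbed to 8 N and then dropped to zero, so the front-left clip has snapped. Rear right is next.

```bash
python3 -c "
from h import *
sweep(1,-1,PTS)"
```

```text
-42 170 [-155.1  -88.8 -104.8]
-42 101 [-155.5  -91.5  -35.9]
30 101 [-83.5 -91.6 -35.4]
40 85 [-73.6 -92.2 -19.4]
```

Emit:
send_rows:
  targets: "0 0 -50 0 255;0 0 -105 0 255;-50 -30 -105 0 255;-105 -60 -105 0 255;-155 -89 -105 0 255;-155 -89 -105 0 255;-155 -91 -60 0 255;-155 -91 -36 0 255;-155 -91 -36 0 255;-143 -91 -36 0 255;-131 -91 -36 0 255;-119 -91 -36 0 255;-107 -91 -36 0 255;-95 -91 -36 0 255;-83 -91 -36 0 255;-83 -91 -36 0 255;-78 -92 -28 0 255;-73 -92 -20 0 255;-73 -92 -20 0 255"

```text
time: 20.5
ee_pos: [0.5474, -0.0713, 0.0852]
tcp_rot: [177.7, -0.4, 166.9]
wrist_force: [0.6, -0.1, -0.4]
opening: 0.0
grasp_force: 0.0
```

Emit:
send_rows:
  targets: "0 0 1 0 255;0 0 2 0 255;0 0 3 0 255;0 0 3 0 255"

```text
time: 21.0
ee_pos: [0.5483, -0.0713, 0.0833]
tcp_rot: [177.7, -0.3, 166.9]
wrist_force: [-0.5, 0.8, -0.8]
opening: 0.0002
grasp_force: 0.0
```

Emit:
send_rows:
  targets: "0 0 1 0 255;0 0 2 0 255;0 0 2 0 255"

```text
time: 21.38
ee_pos: [0.5482, -0.0712, 0.0813]
tcp_rot: [177.7, -0.3, 166.9]
wrist_force: [-0.3, 0.4, -0.4]
opening: -0.0
grasp_force: 0.0
```

Emit:
send_rows:
  targets: "0 0 1 0 255;0 0 2 0 255;0 0 2 0 255"

```text
time: 21.75
ee_pos: [0.5482, -0.0712, 0.0793]
tcp_rot: [177.7, -0.3, 166.9]
wrist_force: [-0.4, -0.4, 0.1]
opening: 0.0005
grasp_force: 0.0
```

Emit:
send_rows:
  targets: "0 0 1 0 255;0 0 1.5 0 255;0 0 1.5 0 255"

```text
time: 22.12
ee_pos: [0.5482, -0.0711, 0.0779]
tcp_rot: [177.7, -0.2, 166.9]
wrist_force: [-0.4, -0.9, 0.5]
opening: 0.0001
grasp_force: 0.4
```

Emit:
send_rows:
  targets: "0 0 0.5 0 255;0 0 1 0 255;0 0 1 0 255"

```text
time: 22.5
ee_pos: [0.5482, -0.0711, 0.077]
tcp_rot: [177.7, -0.3, 166.9]
wrist_force: [-1.5, 0.1, 3.4]
opening: 0.0003
grasp_force: 1.5
```

Emit:
send_rows:
  targets: "0 0 0.5 0 255;0 0 1 0 255;0 0 1 0 255"

```text
time: 22.88
ee_pos: [0.5482, -0.071, 0.0762]
tcp_rot: [177.7, -0.2, 166.9]
wrist_force: [-3.8, 0.1, 6.0]
opening: 0.0002
grasp_force: 2.7
```

Emit:
send_rows:
  targets: "0 0 0.5 0 255;0 0 1 0 255;0 0 1 0 255"

```text
time: 23.25
ee_pos: [0.5481, -0.071, 0.0755]
tcp_rot: [177.7, -0.3, 166.9]
wrist_force: [-5.0, -0.7, 8.9]
opening: 0.0004
grasp_force: 4.0
```

Emit:
send_rows:
  targets: "0 0 0.5 0 255;0 0 0.7 0 255;0 0 0.7 0 255"

```text
time: 23.62
ee_pos: [0.5483, -0.0709, 0.0738]
tcp_rot: [177.7, -0.3, 166.9]
wrist_force: [-0.9, -0.0, -0.7]
opening: -0.0002
grasp_force: 0.0
```

Rear right snapped too. Before going on I'll check both clips by their image patches.

```bash
cat >>h.py <<'E'
def blobs():
    im=camera("scene");hsv=cv2.cvtColor(im,cv2.COLOR_BGR2HSV);m=cv2.inRange(hsv,(5,150,90),(16,255,255));m[:185]=0;m[320:]=0;m[:,:280]=0;m[:,395:]=0
    n,l,s,c=cv2.connectedComponentsWithStats(m)
    for i in range(1,n):
        if s[i,4]>15: print(s[i],np.round(c[i]))
E
python3 -c "
from h import *
blobs();sweep(-1,-1,PTS)
for s in((-1,1),(1,-1)): print(proj('scene',place([[s[0]*x,s[1]*.046+d,.069] for x in(.076,.022) for d in(-.013,.013)],[.5236,-.0187,np.radians(-13.1)])).round())"
```

```text
[343 221   4   7  20] [344. 224.]
[340 229  11  10  62] [346. 234.]
[360 250  24  16 115] [374. 257.]
[292 256  27  17 178] [306. 264.]
[326 267  11  27 204] [331. 280.]
-42 170 [154.3   3.1 -95.4]
-42 101 [154.    0.3 -26.5]
30 101 [ 82.    0.4 -26.8]
40 85 [ 71.9  -0.3 -10.9]
[[303. 272.]
 [294. 266.]
 [321. 259.]
 [312. 254.]]
[[384. 254.]
 [374. 249.]
 [368. 267.]
 [358. 262.]]
```

Emit:
send_rows:
  targets: "0 0 -50 0 255;0 0 -96 0 255;50 1 -96 0 255;105 2 -96 0 255;154 3 -96 0 255;154 3 -96 0 255;154 1 -50 0 255;154 0 -27 0 255;154 0 -27 0 255;142 0 -27 0 255;130 0 -27 0 255;118 0 -27 0 255;106 0 -27 0 255;94 0 -27 0 255;82 0 -27 0 255;82 0 -27 0 255;77 0 -19 0 255;72 0 -11 0 255;72 0 -11 0 255"

```text
time: 26.05
ee_pos: [0.4777, -0.055, 0.0844]
tcp_rot: [177.7, -0.3, 166.9]
wrist_force: [-0.9, 0.7, -0.4]
opening: -0.0002
grasp_force: 0.0
```

Emit:
send_rows:
  targets: "0 0 1 0 255;0 0 2 0 255;0 0 3 0 255;0 0 3 0 255"

```text
time: 26.55
ee_pos: [0.4781, -0.0549, 0.0826]
tcp_rot: [177.7, -0.2, 166.9]
wrist_force: [-0.2, 0.4, 0.4]
opening: 0.0001
grasp_force: 0.0
```

Emit:
send_rows:
  targets: "0 0 1 0 255;0 0 2 0 255;0 0 2 0 255"

```text
time: 26.92
ee_pos: [0.478, -0.0549, 0.0804]
tcp_rot: [177.7, -0.3, 166.9]
wrist_force: [0.1, -0.0, 0.7]
opening: 0.0002
grasp_force: 0.0
```

Emit:
send_rows:
  targets: "0 0 1 0 255;0 0 1.5 0 255;0 0 1.5 0 255"

```text
time: 27.3
ee_pos: [0.4781, -0.0548, 0.0789]
tcp_rot: [177.7, -0.3, 166.9]
wrist_force: [1.0, -0.7, -0.6]
opening: -0.0001
grasp_force: 0.0
```

Emit:
send_rows:
  targets: "0 0 1 0 255;0 0 1.5 0 255;0 0 1.5 0 255"

```text
time: 27.68
ee_pos: [0.4782, -0.0547, 0.0775]
tcp_rot: [177.7, -0.2, 166.9]
wrist_force: [0.3, -0.1, 1.1]
opening: 0.0001
grasp_force: 0.1
```

Emit:
send_rows:
  targets: "0 0 1 0 255;0 0 1.5 0 255;0 0 1.5 0 255"

```text
time: 28.05
ee_pos: [0.4783, -0.0547, 0.0761]
tcp_rot: [177.7, -0.2, 166.9]
wrist_force: [0.3, -0.1, 1.0]
opening: 0.0002
grasp_force: 0.4
```

Emit:
send_rows:
  targets: "0 0 0.5 0 255;0 0 1 0 255;0 0 1 0 255"

```text
time: 28.42
ee_pos: [0.4783, -0.0547, 0.0752]
tcp_rot: [177.7, -0.2, 166.9]
wrist_force: [1.5, -1.1, 2.4]
opening: -0.0
grasp_force: 1.3
```

Emit:
send_rows:
  targets: "0 0 0.5 0 255;0 0 1 0 255;0 0 1 0 255"

```text
time: 28.8
ee_pos: [0.4785, -0.0547, 0.0744]
tcp_rot: [177.7, -0.2, 166.9]
wrist_force: [1.6, -0.9, 5.3]
opening: -0.0001
grasp_force: 2.4
```

Emit:
send_rows:
  targets: "0 0 0.5 0 255;0 0 1 0 255;0 0 1 0 255"

```text
time: 29.18
ee_pos: [0.4786, -0.0547, 0.0737]
tcp_rot: [177.7, -0.2, 166.9]
wrist_force: [1.4, -0.9, 6.9]
opening: 0.0001
grasp_force: 3.6
```

Emit:
send_rows:
  targets: "0 0 0.5 0 255;0 0 0.8 0 255;0 0 0.8 0 255"

```text
time: 29.55
ee_pos: [0.4787, -0.0547, 0.0731]
tcp_rot: [177.7, -0.1, 166.9]
wrist_force: [0.5, -1.0, 9.8]
opening: 0.0002
grasp_force: 4.6
```

Emit:
send_rows:
  targets: "0 0 0.3 0 255;0 0 0.6 0 255;0 0 0.6 0 255"

```text
time: 29.92
ee_pos: [0.4777, -0.0544, 0.071]
tcp_rot: [177.7, -0.3, 166.9]
wrist_force: [0.5, 0.9, -0.5]
opening: 0.0002
grasp_force: 0.0
```

```bash
python3 -c "
from h import *
sweep(1,1,PTS)"
```

```text
-42 170 [-154.1   95.1  -96.1]
-42 101 [-154.5   92.3  -27.2]
30 101 [-82.5  92.3 -26.8]
40 85 [-72.6  91.7 -10.7]
```

Front right snapped. Rear left is the last one.

Emit:
send_rows:
  targets: "0 0 -50 0 255;0 0 -96 0 255;-50 32 -96 0 255;-102 64 -96 0 255;-154 95 -96 0 255;-154 95 -96 0 255;-154 93 -50 0 255;-154 92 -27 0 255;-154 92 -27 0 255;-142 92 -27 0 255;-130 92 -27 0 255;-118 92 -27 0 255;-106 92 -27 0 255;-94 92 -27 0 255;-82 92 -27 0 255;-82 92 -27 0 255;-77 92 -19 0 255;-72 92 -11 0 255;-72 92 -11 0 255"

```text
time: 32.3
ee_pos: [0.5683, 0.0183, 0.0847]
tcp_rot: [177.7, -0.4, 166.9]
wrist_force: [-0.0, -0.6, -0.3]
opening: 0.0
grasp_force: 0.0
```

Emit:
send_rows:
  targets: "0 0 1 0 255;0 0 2 0 255;0 0 3 0 255;0 0 3 0 255"

```text
time: 32.8
ee_pos: [0.5692, 0.0183, 0.083]
tcp_rot: [177.7, -0.2, 166.9]
wrist_force: [0.1, 0.6, 0.3]
opening: -0.0002
grasp_force: 0.0
```

Emit:
send_rows:
  targets: "0 0 1 0 255;0 0 2 0 255;0 0 2 0 255"

```text
time: 33.17
ee_pos: [0.5691, 0.0185, 0.0808]
tcp_rot: [177.7, -0.3, 166.9]
wrist_force: [-1.1, -0.7, 0.3]
opening: 0.0003
grasp_force: 0.0
```

Emit:
send_rows:
  targets: "0 0 1 0 255;0 0 1.5 0 255;0 0 1.5 0 255"

```text
time: 33.55
ee_pos: [0.5691, 0.0185, 0.0794]
tcp_rot: [177.7, -0.3, 166.9]
wrist_force: [0.3, 0.0, 0.2]
opening: -0.0003
grasp_force: 0.1
```

Emit:
send_rows:
  targets: "0 0 1 0 255;0 0 1.5 0 255;0 0 1.5 0 255"

```text
time: 33.92
ee_pos: [0.5691, 0.0186, 0.0779]
tcp_rot: [177.7, -0.3, 166.9]
wrist_force: [-0.2, 0.5, -0.1]
opening: 0.0
grasp_force: 0.1
```

Emit:
send_rows:
  targets: "0 0 0.5 0 255;0 0 1 0 255;0 0 1 0 255"

```text
time: 34.3
ee_pos: [0.5691, 0.0186, 0.077]
tcp_rot: [177.7, -0.3, 166.9]
wrist_force: [0.3, -0.7, 0.8]
opening: -0.0001
grasp_force: 0.2
```

Emit:
send_rows:
  targets: "0 0 0.5 0 255;0 0 1 0 255;0 0 1 0 255"

```text
time: 34.67
ee_pos: [0.5691, 0.0187, 0.0759]
tcp_rot: [177.7, -0.3, 166.9]
wrist_force: [-0.2, 0.4, 1.1]
opening: 0.0002
grasp_force: 0.2
```

Emit:
send_rows:
  targets: "0 0 0.5 0 255;0 0 1 0 255;0 0 1 0 255"

```text
time: 35.05
ee_pos: [0.5691, 0.0187, 0.0749]
tcp_rot: [177.7, -0.3, 166.9]
wrist_force: [-0.6, -0.1, 0.1]
opening: -0.0002
grasp_force: 0.2
```

Emit:
send_rows:
  targets: "0 0 0.5 0 255;0 0 1 0 255;0 0 1 0 255"

```text
time: 35.42
ee_pos: [0.5691, 0.0188, 0.074]
tcp_rot: [177.7, -0.2, 166.9]
wrist_force: [-0.4, 1.1, 1.0]
opening: -0.0001
grasp_force: 0.6
```

Emit:
send_rows:
  targets: "0 0 0.5 0 255;0 0 1 0 255;0 0 1 0 255"

```text
time: 35.8
ee_pos: [0.5691, 0.0188, 0.0731]
tcp_rot: [177.7, -0.3, 166.9]
wrist_force: [-2.1, 0.0, 4.0]
opening: 0.0001
grasp_force: 1.9
```

Emit:
send_rows:
  targets: "0 0 0.5 0 255;0 0 1 0 255;0 0 1 0 255"

```text
time: 36.17
ee_pos: [0.5691, 0.0188, 0.0724]
tcp_rot: [177.7, -0.2, 166.9]
wrist_force: [-3.7, -0.2, 6.3]
opening: -0.0001
grasp_force: 3.2
```

Emit:
send_rows:
  targets: "0 0 0.5 0 255;0 0 1 0 255;0 0 1 0 255"

```text
time: 36.55
ee_pos: [0.5691, 0.0189, 0.0712]
tcp_rot: [177.7, -0.2, 166.9]
wrist_force: [-2.6, -0.5, 6.0]
opening: 0.0003
grasp_force: 2.7
```

Emit:
send_rows:
  targets: "0 0 0.4 0 255;0 0 0.7 0 255;0 0 0.7 0 255"

```text
time: 36.92
ee_pos: [0.5692, 0.0189, 0.0699]
tcp_rot: [177.7, -0.3, 166.9]
wrist_force: [-0.3, -0.4, 0.1]
opening: 0.0001
grasp_force: 0.0
```

Rear left snapped. Now I'll rise, move clear and check.

Emit:
send_rows:
  targets: "0 0 -50 0 255;0 0 -100 0 255;0 50 -120 0 255;0 110 -130 0 255;0 170 -130 0 255;0 170 -130 0 255"

```text
time: 37.67
ee_pos: [0.6074, 0.1829, 0.2058]
tcp_rot: [177.7, -0.3, 167.1]
wrist_force: [0.3, -0.1, 0.1]
opening: 0.0001
grasp_force: 0.0
```

```bash
python3 -c "
from h import *
blobs();p=[.5236,-.0187,np.radians(-13.1)]
show('scene',[place(rect(.055),p)],(280,195,410,315),5,'pics/f.png');print(bot.get_obs()['ee_pos'])"
```

```text
[327 234  23  16 160] [338. 242.]
[360 249  24  18 210] [371. 257.]
[293 256  26  17 172] [306. 264.]
[326 274  27  20 220] [339. 283.]
[0.60696819 0.17962411 0.20615512]
```

View pics/f.png

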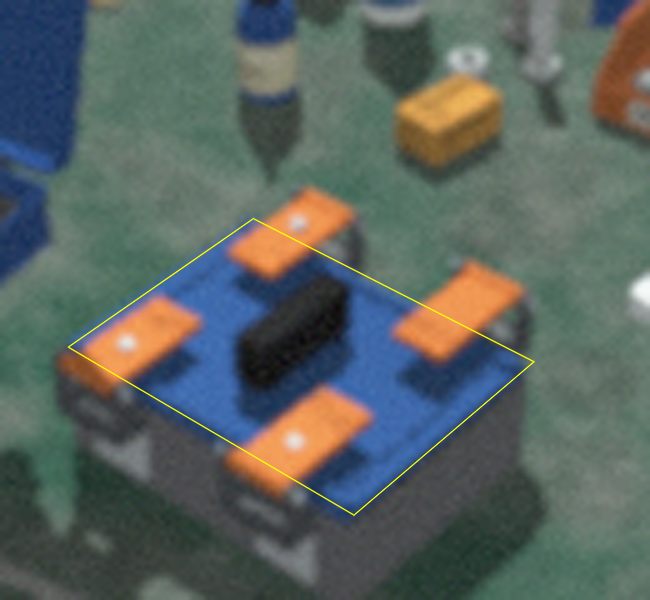

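All four clips lie flat over the lid, at about (295,235), (460,310), (130,345) and (300,440). The lid is seated and the arm is clear.

```bash
python3 -c "
from workcell import ticket
print(ticket.job_done())"
```

```text
the job is handed in; nothing more can be done
None
```

The lid is on and all four clips snapped home, pressed in the order front left, rear right, front right, rear left; the highest wrist force I read while pressing was about 10 N, and the job was handed in at about 38 s with no verdict shown.

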